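Isolate, tag and prove the skate sharpener dead before a wheel change

TASK

Take the skate sharpener out of service: lift the red locking collar of the toggle on the sloping console, flip the lever down to off (towards the robot) and let the collar drop so that it locks there. Then take the red tag out of the caddy, hang it by its eye on the sliding hook and, before letting go, tug it gently down until the hook has slid about 10 mm; leave the tag hanging. Last, press the green start button fully down and let go of it, to prove that the machine is dead; leave the blue button, the other tags and the rest of the bench alone.

Things in the scene. Friction and masses are not known exactly. Their poses are not given: they have to be found in the camera images.
- pivot (a point): Hinge point of the toggle lever on the panel of the red wedge-shaped console (200 wide, 160 deep), 96 above the table. The panel slopes 30 degrees and faces the robot: z axis = the panel's outward normal (up and towards the robot), x = up the slope, away from the robot, y = the hinge axis (level, to the left). A steel gate 36 high (10 along x, 26 along y) stands round it on a black base.
- light_bar (a point): Underside centre of the white light bar (24 wide, 18 thick, 280 long along y) above the console, 276 above the table, 22 behind the pivot; posts 130 to either side, 63 farther back. It leaves no room for a vertical gripper at the lever: come in along the panel's normal, tilted about 30 degrees with the wrist towards the robot.
- collar_grip (a point): Centre of the toggle's locking collar, a red plastic cylinder with black rims, 22 to 24 across, 28 long, on the lever; moves with lever and collar; z axis = along the lever, away from the panel. 62 from the pivot with the collar down, 76 lifted to the stop. The steel lever (7 thick, 12 ball end) ends 102 from the pivot; the collar's steel foot below is 26 wide. 40 free on both sides along y.
- lever (a joint): Angle of the toggle lever, rad: 0 = on (leaning 0.38 rad up the slope from the panel's normal, away from the robot), 0.76 = off (leaning 0.38 rad down the slope, towards the robot), hard stops at both ends. With the collar down it is locked and moves less than 0.1 from an end; with it lifted it swings easily.
- collar (a joint): How far the collar is lifted along the lever, m: 0 = down, 0.014 = stop. It must be lifted at least 0.009 and kept up to pass the gate; released within about 0.05 rad of an end it springs back to 0 and locks. The spring pulls back with 2.5 N at 0, 6 N at the stop.
- tag_grip (a point): Red tag, centre of its grip: an upright block 14 (x) by 22 (y) by 40 high, top of the tag (110 high, 0.1 kg). Below it a plate 6 thick (x), 50 wide (y), 70 high, with the eye; z up; both faces alike. It stands in a black slotted caddy (250 x 80, slots 28 deep) in a row with a yellow and a blue tag of that shape, 75 apart along y, in any order; lift it straight up by over 30 to clear the slot.
- tag_eye (a point): Centre of the red tag's eye, the window through its plate along x: 26 wide (y) and 32 high (z); 46 below the centre of the grip. The upper edge of the eye, 16 above this point, is what rests on the hook.
- hook_seat (a point): Top of the hook's steel bar (8 thick) at its lowest point, where the tag is to hang, 200 above the table. The bar runs along this frame's x (level): from an orange carriage 85 away at +x (away from the robot) to here, then to a tip 18 nearer the robot (-x) that rises 14. Bring the eye over the tip from the -x side, the plate square to x, then lower it. Post behind: 254 high, 95 away.
- tag_hook (a joint): How far the hook has slid down on its post, m: 0 = up (start), 0.02 = bottom stop. It resists with about 3 N, rising to 5 N, and stays where it is left (the tag's own weight does not move it), baring a yellow band on the post.
- start_top (a point): Top centre of the green start button (30 across) on the yellow box (80 x 80 x 45 high); 63 above the table. Press straight down.
- start (a joint): Travel of the green button, m: 0 = out, 0.006 = fully pressed (5 N); springs back.
- dust_top (a point): Top centre of the blue button on the grey box of the same size: not to be pressed.
- dust (a joint): Travel of the blue button, m; 0 = out, 0.006 = pressed.
- yellow_grip (a point): Centre of the grip of the yellow tag (leave alone).
- blue_grip (a point): Centre of the grip of the blue tag (leave alone).
- puck: Bystander, leave alone: black rubber puck, 76 across, 25 high.
- hone: Bystander, leave alone: hand hone: grey stone under a wooden back, 102 x 27 x 36 high.
- runner: Bystander, leave alone: bright steel skate runner lying flat, about 280 x 25 x 4.
- screwdriver: Bystander, leave alone: screwdriver with a red handle, lying.
- wax_bottle: Bystander, leave alone: white plastic bottle with red cap, 56 across, 150 high.
- rivet_jar: Bystander, leave alone: glass jar with black lid, 64 across, 75 high.
There are look-alikes about, which are no part of the job. Leave any orange or purple look-alike of the part that bears dust_top alone.

How it is judged:
On the way, in this order (a step that is already met when the one before it is completed fails the run):
1. the locking collar is lifted clear of the gate while the lever is still at on (value of joint collar above 0.008 m and value of joint lever below 0.2 rad).
2. the lever is fully at off and the collar is down, locking it (value of joint lever above 0.66 rad and value of joint collar below 0.003 m), for 0.2 s.
3. the held red tag has its eye over the hook (distance between hook_seat and tag_eye below 0.028 m and contact force between the fingers and tag_red above 0.5 N).
4. the red tag, still held, has been tugged down so that the hook has slid at least 6 mm (all of step 3 and value of joint tag_hook above 0.006 m), for 0.1 s.
5. with the tag hanging free, the green button is pressed fully down (distance between hook_seat and tag_eye below 0.028 m and contact force between the fingers and tag_red below 0.05 N and value of joint start above 0.0045 m), for 0.05 s.
At the end, for the whole second after the job is handed in: Lever at off (beyond 0.66 rad) with the collar down (within 3 mm), the red tag hanging still on the hook by its eye (eye centre within 28 mm of the hook's seat, within 0.4 rad of upright), the hook at least 5 mm down, both buttons out (all of step 2 and distance between hook_seat and tag_eye below 0.028 m and contact force between tag_red and tag_hook above 0.2 N and linear speed of tag_red below 0.05 m/s and angle between tag_grip's own z axis and vertical below 0.4 rad and value of joint tag_hook above 0.005 m and value of joint each of start, dust below 0.002 m); the robot touches nothing.
It fails at once if the red tag is let go on the hook before it has been tugged (hook less than 5 mm down) (distance between hook_seat and tag_eye below 0.028 m and contact force between the fingers and tag_red below 0.02 N and contact force between tag_red and tag_hook above 0.2 N and value of joint tag_hook below 0.005 m).
It fails at once if the tag is pulled hard on the hook (more than 18 N) (contact force between tag_red and tag_hook above 18 N).
It fails at once if the blue button is pressed (value of joint dust above 0.003 m).
It fails at once if the yellow or the blue tag is moved by more than 20 mm (distance of any of yellow_grip, blue_grip from where it was at the start of the episode above 0.02 m).
It fails at once if another loose thing on the bench is moved by more than 30 mm (distance of any of puck, hone, runner, screwdriver, wax_bottle, rivet_jar from where it was at the start of the episode above 0.03 m).
It also fails if it takes over 69 s, if anything falls off the work surface, if the arm or the gripper's body presses on something with over 40 N, if the wrist force passes 120 N, or if a joint passes its speed limit or range.

ROBOT

A 6-joint arm with a two-finger parallel gripper is mounted at the origin on the work surface. World frame = base frame: x ahead of the robot, y to its left, z up, the work surface at z = 0. Lengths are in m, angles in rad, forces in N, time in s.
With the tool pointing down it reaches from about 0.225 to 0.875 m from the base axis. Payload 3.4 kg.
Tool frame: the origin (TCP) lies on the centre line of the jaws, within the pads' length; the fingertips stand 17 mm ahead of it and the grasp point (between the pads) lies 2 mm behind it; z points along the fingers, y is the line along which they close (so a half turn about z gives the same grasp; the last joint's range is limited). The gripper opens to 85 mm and grips with 20 to 120 N. Pads are 22 mm wide; open, the fingers measure 114 mm over their backs; the gripper's body (76 mm by 85 mm) begins 54 mm behind the grasp point. The pads swing forward as they close: fully open they stand 13 mm farther back than shut.
Start: joints at [1.073, 0.276, 1.505, -0, 1.361, -0.121], TCP at [0.212, 0.535, 0.218] pointing down, gripper open.
Joint ranges: [-2.89, 2.89], [-0.75, 2.08], [0.22, 2.7], [-1.18, 4.32], [0.11, 2.71], [-2.7, 2.7]. Speed limits (rad/s): [2.57, 2.57, 3.14, 3.14, 3.14, 3.14].

INTERFACE

Orientations are given as a unit quaternion [w, x, y, z].
In Python, from rig import manip gives the robot as it stands.
- The arm moves only by the tool move_arm, never from a script. Its argument "steps" is one flat list of numbers, 7 for each row, row after row: the turn, a rotation vector about the world's x, y, z normalised to -1 to 1, where 1 is 360 degrees, then the shift along the world's x, y, z normalised to -1 to 1, where 1 is 1 m, then the opening, from -1 (shut) to 1 (fully open). A call has exactly 10 rows; each row is the pose to reach, as a shift and turn from the pose commanded when the call began, turning the shorter way round; what a row does not reach only later rows make up. A row lasts 1/10 s, in which the tool goes at most 50 mm and 8.59 degrees, less where a joint would pass 70% of its speed; a pose out of reach is approached as far as the arm can. A call with a number of a shift or a turn outside -1 to 1 is refused whole. A call with a gripper value outside its range is refused whole. The fingers move at their own pace and stop on an object; "squeeze" is the grip in N (left out, the last holds). Time passes only in rows, so rows that repeat a pose let the fingers close, or fill a call up. It gives the time, the measured TCP pose, the force, the opening and the grip force at its end, in the units of the state.
- manip.get_state(): the state, without advancing time (a new reading comes with each control period).
- manip.get_image(name): name is "scene" or "top" or "wrist"; returns a dict with "pixels" (400x640x3 uint8, blue, green, red), "fx", "fy", "cx", "cy" (pixels), "R" (3x3) and "t" (3): a world point X has camera coordinates R X + t. Camera axes: x right, y down, z forward; pixel columns grow to the right and rows downward; lengths in m; the calibration is good to about 2 mm. A picture is of the moment at which its call begins. There is no depth.
- manip.sign_off(): hands the job in; it is judged then, once.
The state is a dict: "clock": time; "qpos": joint angles; "qd": joint speeds; "effort": joint torques, N m; "position": TCP position; "ee_rot": TCP orientation; "contact_force": force on the tool from outside, world axes, zero at the start; "moment": the same for the moment, N m; "width": finger opening in m; "gripper_force": force on a finger pad.
Only numpy, scipy, OpenCV 4.12 (cv2) and the standard library are available. Lean on these libraries where they do the work, as an engineer would, in place of code of your own. Each camera call takes 0.05 s, during which the arm holds its last target. There are 200 camera calls.

## Working session

There is one attempt and no reset: what is moved stays moved. The work goes in short steps, Python scripts to look and compute and a tool call to move; the robot and the scene stay as the last step left them, time stands still between calls to the robot, and variables do not carry over. Pictures are saved under pics/ and viewed, at most 10 in all, crops included, and the job is handed in when it is done.

Besides the shell and the picture viewer there is one more tool, called after "Emit:" in YAML: its name, and indented under it one key for each argument. move_arm: Moves the arm, as the interface text tells. Scaled input: -1 to 1 covers 1 m each way for a shift and 360 degrees each way for a turn. Its arguments: {"type":"object","properties":{"steps":{"type":"array"},"squeeze":{"type":"number"}},"required":["steps"]}

```bash
mkdir -p pics; ls
cat > h.py <<'E'
from rig import manip
import numpy as np, cv2, json
def snap(n,f):
    im=manip.get_image(n); cv2.imwrite(f'pics/{f}.png',im['pixels'])
    json.dump({k:np.asarray(im[k]).tolist() for k in('fx','fy','cx','cy','R','t')},open(f'pics/{f}.json','w')); return im
def load(f):
    d=json.load(open(f'pics/{f}.json')); d['R']=np.array(d['R']); d['t']=np.array(d['t']); return d
def ray(d,u,v):
    r=d['R'].T@np.array([(u-d['cx'])/d['fx'],(v-d['cy'])/d['fy'],1]); return -d['R'].T@d['t'], r/np.linalg.norm(r)
def atz(d,u,v,z):
    o,r=ray(d,u,v); return o+r*(z-o[2])/r[2]
def tri(*obs):
    A=np.zeros((3,3));b=np.zeros(3);R=[ray(*o) for o in obs]
    for o,r in R:
        P=np.eye(3)-np.outer(r,r);A+=P;b+=P@o
    x=np.linalg.solve(A,b); return x,[np.linalg.norm(np.cross(x-o,r)) for o,r in R]
def proj(d,X):
    c=d['R']@np.asarray(X)+d['t']; return (c[0]/c[2]*d['fx']+d['cx'],c[1]/c[2]*d['fy']+d['cy'])
E
python3 - <<'E'
from h import *
for n in('scene','top'): d=snap(n,n+'0'); print(n,-d['R'].T@d['t'],d['R'][2],d['fx'])
s=manip.get_state();print(s)
E
```

```text
pics
scene [1.13561749 0.07279894 0.93828327] [-0.65288796 -0.08589526 -0.75256848] 388.4007039364279
top [0.35137417 0.01279209 1.63423153] [ 0.08968623 -0.00991871 -0.99592068] 520.9546461575841
{'clock': 0.1, 'qpos': array([ 1.07304336e+00,  2.76553006e-01,  1.50601492e+00,  1.79052475e-05,
        1.36072183e+00, -1.21026683e-01]), 'qd': array([-0.00035555, -0.00010766, -0.00510856,  0.00018876,  0.00056631,
       -0.00033495]), 'effort': array([ 3.12270487e-03, -4.17696297e+01, -2.46408069e+01, -2.34949030e-04,
        5.77712985e-03, -2.99689233e-07]), 'position': array([0.21130172, 0.53422813, 0.21731078]), 'ee_rot': array([-2.66703926e-04,  1.87253014e-01,  9.82311350e-01, -8.05598086e-04]), 'contact_force': array([ 0.79257091, -0.63734082,  0.6931702 ]), 'moment': array([-0.0272213 , -0.02367688, -0.00701937]), 'gripper_force': 0.0, 'width': 0.08545329376591776}
```

View pics/scene0.png

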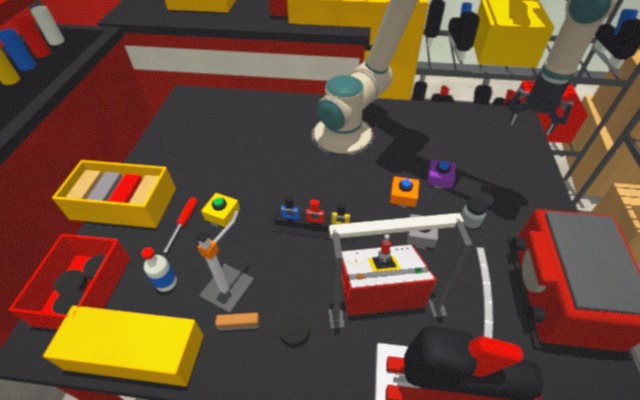

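View pics/top0.png

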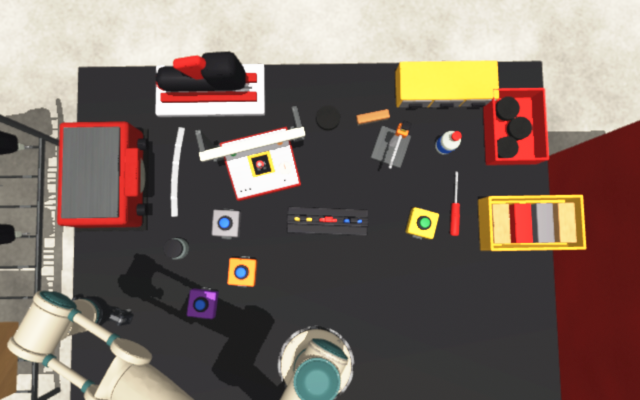

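Candidates: the collar is at scene (385,243), the only toggle. Red tag: scene (314,208), top (327,219), beside the blue and yellow tags. The hook is at scene (208,245), top (395,145). The green button on the yellow box is at scene (219,203), top (424,223). Blue-button look-alikes are orange at top (241,271) and purple at (201,304), and the real grey one is at (225,223). I'll check these in a close crop.

Run:
```python
from h import *
s=cv2.imread('pics/scene0.png');t=cv2.imread('pics/top0.png')
def c(i,x,y): return cv2.resize(i[y:y+75,x:x+100],None,fx=4,fy=4,interpolation=cv2.INTER_CUBIC)
cv2.imwrite('pics/c1.png',np.vstack([np.hstack([c(t,210,125),c(t,350,110)]),np.hstack([c(s,340,215),c(s,180,190)])]))
cv2.imwrite('pics/c2.png',np.vstack([np.hstack([c(t,280,180),c(t,375,185)]),np.hstack([c(s,270,180),c(s,180,235)])]))
```

```text
(no output)
```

View pics/c1.png

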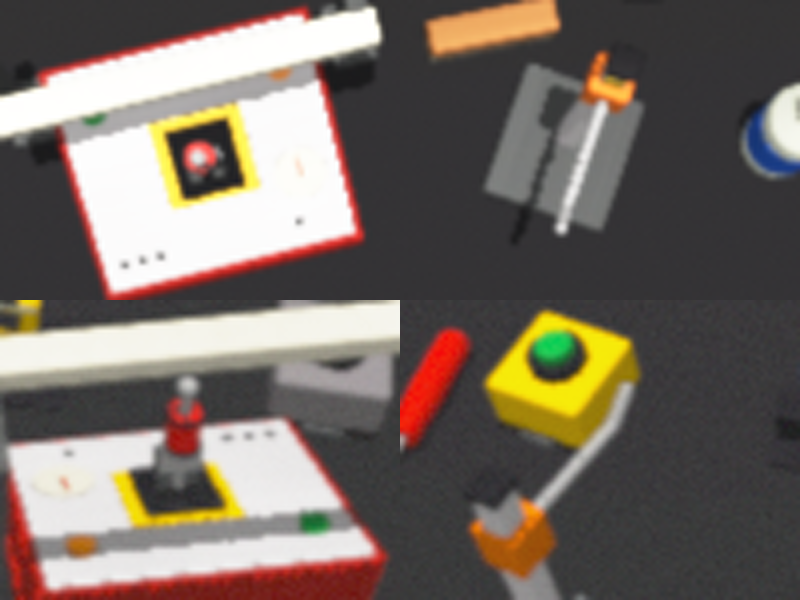

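View pics/c2.png

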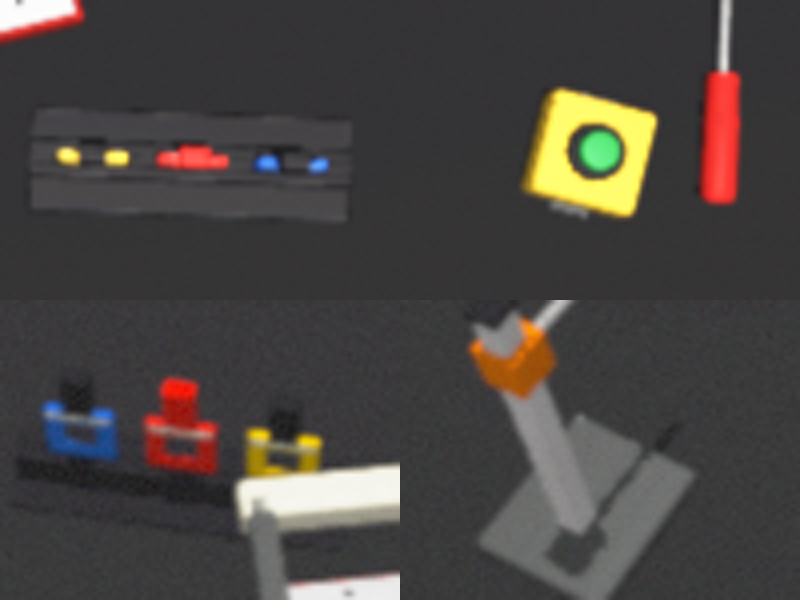

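Crop 1: the collar (red between black rims) is at scene (386,247), with its ball at (387,236) and top (261,162). The hook bar runs top (401,136)→(390,167), with the carriage at (402,130). Crop 2: the red tag (red grip) is at scene (314.5,208), top (328,219), between yellow and blue. Green button: scene (219,202.5), top (424.5,222.5).

Run:
```python
from h import *
np.set_printoptions(precision=4,suppress=True)
T=load('top0');S=load('scene0')
t=lambda x0,y0,x,y:(T,x0+(x-.0)/4-.4,y0+y/4-.4)
s=lambda x0,y0,x,y:(S,x0+x/4-.4,y0+y/4-.4)
print('ball',tri(t(210,125,203,150),s(340,215,188,385-300)))
print('collar',tri(t(210,125,203,157),s(340,215,183,428-300)))
print('base',atz(*t(210,125,204,157),.096))
for n,z,a,b in(('front',.05,(108,298),(362,238)),('back',.142,(40,75),(308,10))):
    p,q=atz(*t(210,125,*a),z),atz(*t(210,125,*b),z);print(n,p,q,np.linalg.norm(p-q),np.degrees(np.arctan2((q-p)[0],-(q-p)[1])))
print('tip',tri(t(350,110,561,228) if 0 else t(350,110,161,228),s(180,190,225,388-300)))
p,q=atz(*t(350,110,161,228),.21),atz(*t(350,110,203,103),.2);print('bar',p,q,np.degrees(np.arctan2((q-p)[1],(q-p)[0])),np.linalg.norm(p-q))
print('bend?',atz(*s(180,190,205,428-300),.2), 'carr end',atz(*s(180,190,140,505-300),.2))
p,q=atz(*t(350,110,85,190-0),0),atz(*t(350,110,203,229),0);print('plate edge',p,q)
print('tag',tri(t(280,180,196,153),s(270,180,180,382-300)))
print('tagz.12',atz(*t(280,180,194,158),.125))
p,q=atz(*t(280,180,68,156),.09),atz(*t(280,180,318,165),.09);print('row',p,q,np.degrees(np.arctan2((q-p)[0],-(q-p)[1])))
print('green',atz(*t(375,185,200,150),.063),tri(t(375,185,200,150),s(180,190,155,350-300)))
```

```text
ball (array([0.5966, 0.1485, 0.2016]), [np.float64(0.0025522826507249335), np.float64(0.00255228265072492)])
collar (array([0.5985, 0.1513, 0.1607]), [np.float64(0.0015305605254425888), np.float64(0.0015305605254425276)])
base [0.6093 0.1551 0.096 ]
front [0.5094 0.2334 0.05  ] [0.5524 0.039  0.05  ] 0.19909135789332014 12.47030990683721
back [0.6636 0.2692 0.142 ] [0.7086 0.0743 0.142 ] 0.20003269292736398 13.008837891987966
tip (array([ 0.576 , -0.2114,  0.2146]), [np.float64(0.0004727815206248477), np.float64(0.0004727815206248499)])
bar [ 0.5769 -0.2126  0.21  ] [ 0.6664 -0.2463  0.2   ] -20.626432988131537 0.09618287408808675
bend? [ 0.5962 -0.2203  0.2   ] carr end [ 0.6551 -0.2422  0.2   ]
plate edge [ 0.6416 -0.1863  0.    ] [ 0.6088 -0.2791  0.    ]
tag (array([ 0.4426, -0.0416,  0.126 ]), [np.float64(0.0018448780477851848), np.float64(0.0018448780477851863)])
tagz.12 [ 0.4393 -0.042   0.125 ]
row [0.4444 0.0502 0.09  ] [ 0.4346 -0.1352  0.09  ] -3.0180857581923535
green [ 0.429  -0.3359  0.063 ] (array([ 0.4285, -0.3343,  0.062 ]), [np.float64(0.0018776125645538684), np.float64(0.0018776125645539727)])
```

```bash
cat >> h.py <<'E'
from scipy.spatial.transform import Rotation as Ro
np.set_printoptions(precision=4,suppress=True)
A=np.radians(12.7); H=np.array([np.cos(A),np.sin(A),0]); Y=np.array([-np.sin(A),np.cos(A),0]); Z=np.array([0,0,1.])
P=np.array([.609,.154,.096])
def lean(a): a=np.radians(a); return -np.sin(a)*H+np.cos(a)*Z   # direction tilted a deg from vertical towards robot
def orient(z,y): return Ro.from_matrix(np.column_stack([np.cross(y,z),y,z]))
def cur():
    s=manip.get_state(); q=s['ee_rot']; return s,s['position'],Ro.from_quat([q[1],q[2],q[3],q[0]])
def delta(p,R):
    s,p0,R0=cur(); rv=(R*R0.inv()).as_rotvec()/2/np.pi
    print('turn',rv,'shift',np.asarray(p)-p0,'| pos',p0,'F',s['contact_force'],'w',s['width'],'gf',s['gripper_force'],'t',s['clock'])
E
python3 - <<'E'
from h import *
G=P+.068*lean(8.2); print(G)
R=orient(-lean(30),Y)
delta(G+.12*lean(30),R)
E
```

```text
[0.5995 0.1519 0.1633]
turn [-0.0063 -0.0844  0.0931] shift [ 0.3297 -0.3956  0.0499] | pos [0.2113 0.5342 0.2173] F [ 0.7926 -0.6373  0.6932] w 0.08545329376591776 gf 0.0 t 0.1
```

Emit:
move_arm:
  steps: [-0.001,-0.008,0.009,0.03,-0.035,0.02,1,-0.002,-0.021,0.023,0.065,-0.075,0.05,1,-0.003,-0.036,0.04,0.1,-0.115,0.05,1,-0.004,-0.05,0.055,0.13,-0.155,0.05,1,-0.005,-0.065,0.07,0.16,-0.195,0.05,1,-0.006,-0.08,0.088,0.19,-0.235,0.05,1,-0.006,-0.084,0.093,0.225,-0.27,0.05,1,-0.006,-0.084,0.093,0.26,-0.31,0.05,1,-0.006,-0.084,0.093,0.29,-0.35,0.05,1,-0.006,-0.084,0.093,0.32,-0.385,0.05,1]

```text
clock: 1.1
position: [0.5242, 0.1567, 0.2681]
ee_rot: [0.256, -0.107, 0.96, 0.03]
contact_force: [0.5, 0.8, -0.9]
width: 0.0849
gripper_force: 0.0
```

Run:
```python
from h import *
im=snap('wrist','w1')
cv2.imwrite('pics/w1b.png',im['pixels'])
G=P+.068*lean(8.2)
delta(G,orient(-lean(30),Y))
W=load('w1');print('ball',proj(W,P+.102*lean(8.2)),'col',proj(W,P+.062*lean(8.2)),'piv',proj(W,P)); print(cur()[0]['qpos'])
```

```text
turn [0.0004 0.0005 0.0012] shift [ 0.0688  0.0024 -0.1058] | pos [0.5308 0.1495 0.2691] F [ 4.4112 -3.6291  1.2721] w 0.08537111196553804 gf 0.0 t 1.15
ball (np.float64(297.7874958662892), np.float64(225.08971496951526)) col (np.float64(300.36388746413263), np.float64(194.63797676292768)) piv (np.float64(303.4511574147358), np.float64(158.14789645544457))
[ 0.1162 -0.0545  1.8934  0.066   0.7797 -1.7042]
```

View pics/w1b.png

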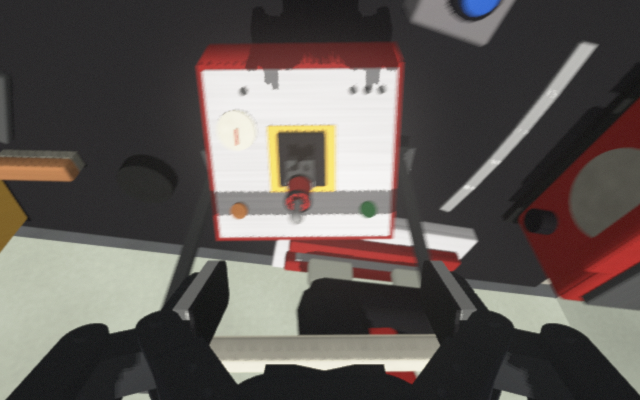

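The wrist view shows the lever base at (302,160) and the ball at about (297,212). Both are near the prediction (ball row 225), but the arm was still settling, so I'll take one closer crop.

Run:
```python
from h import *
im=snap('wrist','w2'); x,y=240,110
c=cv2.resize(im['pixels'][y:y+130,x:x+130],None,fx=4,fy=4,interpolation=cv2.INTER_CUBIC)
W=load('w2')
for X in(P,P+.062*lean(8.2),P+.102*lean(8.2)):
    u,v=proj(W,X); cv2.drawMarker(c,(int((u-x)*4+2),int((v-y)*4+2)),(255,255,0),1,12)
cv2.imwrite('pics/w2c.png',c)
delta(P+.068*lean(8.2),orient(-lean(30),Y)); print(proj(W,P+.102*lean(8.2)))
```

```text
turn [-0.0002 -0.0001  0.0016] shift [ 0.0713 -0.0005 -0.1051] | pos [0.5282 0.1524 0.2684] F [-0.3537  0.18    0.5316] w 0.0853719805189277 gf 0.0 t 1.2
(np.float64(309.2893281942473), np.float64(219.9736594077703))
```

View pics/w2c.png

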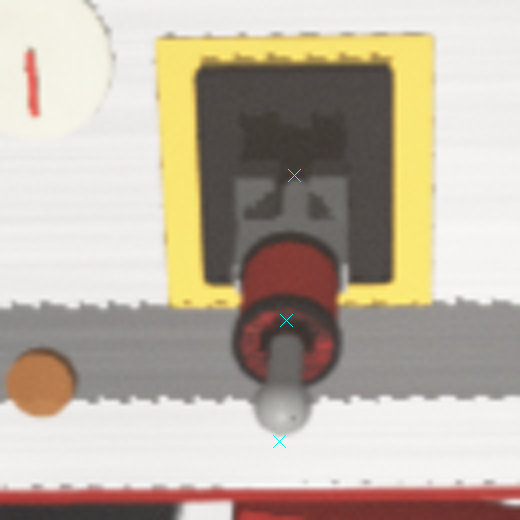

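The crop shows the lever base at its predicted place and the collar about 3 mm nearer the robot than predicted, centred in y. I'm descending along the normal.

Emit:
move_arm:
  steps: [0,0,0.001,0.01,0,-0.015,1,0,0,0.0015,0.022,0,-0.033,1,0,0,0.0015,0.034,-0.001,-0.051,1,0,0,0.0015,0.044,-0.001,-0.066,1,0,0,0.0015,0.052,-0.001,-0.078,1,0,0,0.0015,0.059,-0.001,-0.088,1,0,0,0.0015,0.064,-0.001,-0.096,1,0,0,0.0015,0.068,-0.001,-0.102,1,0,0,0.0015,0.07,-0.001,-0.105,1,0,0,0.0015,0.07,-0.001,-0.105,1]

```text
clock: 2.2
position: [0.594, 0.1577, 0.1628]
ee_rot: [0.256, -0.111, 0.96, 0.031]
contact_force: [0.6, 0.9, 0.2]
width: 0.0855
gripper_force: 0.0
```

Emit:
move_arm:
  squeeze: 30
  steps: [0,0,0,0,0,0,0.2,0,0,0,0,0,0,-0.2,0,0,0,0,0,0,-0.5,0,0,0,0,0,0,-0.8,0,0,0,0,0,0,-1,0,0,0,0,0,0,-1,0,0,0,0,0,0,-1,0,0,0,0,0,0,-1,0,0,0,0,0,0,-1,0,0,0,0,0,0,-1]

```text
clock: 3.2
position: [0.5969, 0.1531, 0.1642]
ee_rot: [0.258, -0.112, 0.959, 0.028]
contact_force: [4.9, -19.9, 0.5]
width: 0.0088
gripper_force: 29.2
```

Run:
```python
from h import *
delta(P+.068*lean(8.2),orient(-lean(30),Y))
print('lift16',.016*lean(8.2)); print(cur()[0]['qpos'])
```

```text
turn [ 0.0007  0.0004 -0.0014] shift [ 0.0026 -0.0012 -0.0009] | pos [0.5969 0.1531 0.1642] F [  4.8726 -19.8613   0.5059] w 0.008827729397992149 gf 29.18011486530304 t 3.2
lift16 [-0.0022 -0.0005  0.0158]
[ 0.1007  0.1459  1.9665  0.1245  0.5104 -1.7942]
```

Run:
```python
from h import *
im=snap('wrist','w3'); s=snap('scene','s3')
a=cv2.resize(im['pixels'][150:350,200:440],None,fx=2,fy=2); b=cv2.resize(s['pixels'][200:280,340:436],None,fx=5,fy=5)[:400]
c=b[:, :320]; b=cv2.resize(s['pixels'][205:285,350:414],None,fx=5,fy=5,interpolation=cv2.INTER_CUBIC)
cv2.imwrite('pics/c3.png',np.hstack([a,b]))
```

```text
(no output)
```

View pics/c3.png

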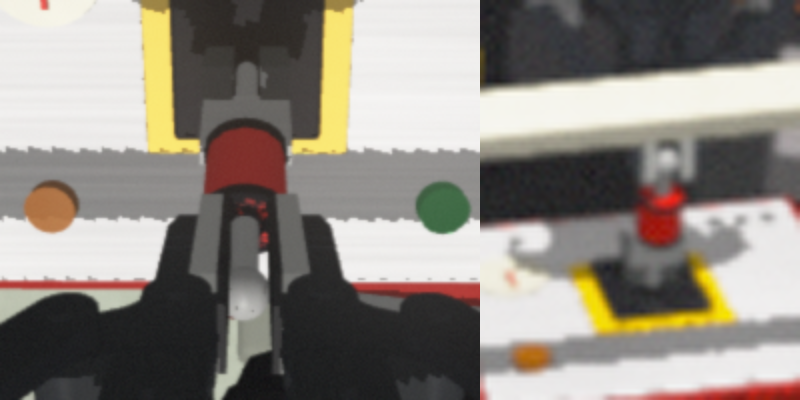

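Run:
```python
from h import *
W=load('w3');S=load('s3');s,p,R=cur();z=R.as_matrix()[:,2]
f=lambda X:(np.array(proj(W,X))-[200,150])*2
g=lambda X:(np.array(proj(S,X))-[350,205])*5+[480,0]
for n,X in(('tcp',p),('tip',p+.017*z),('tip+y',p+.017*z+.011*Y),('back2cm',p-.02*z),('col',P+.062*lean(8.2)),('coltop',P+.076*lean(8.2)),('colbot',P+.048*lean(8.2)),('ball',P+.096*lean(8.2)),('piv',P)): print(n,X,f(X),g(X))
```

```text
tcp [0.5969 0.1531 0.1643] [248.9037 203.9204] [658.136 201.14 ]
tip [0.6052 0.155  0.1496] [248.8687 176.9614] [658.3096 233.1854]
tip+y [0.6028 0.1657 0.1496] [287.7333 177.3171] [680.8555 231.1478]
back2cm [0.5871 0.1509 0.1816] [248.9546 242.982 ] [657.9291 162.9516]
col [0.6004 0.1521 0.1574] [242.2708 188.8   ] [654.1788 215.111 ]
coltop [0.5984 0.1516 0.1712] [241.6695 229.626 ] [656.6145 195.2225]
colbot [0.6023 0.1525 0.1435] [242.8033 152.6405] [651.7904 234.6134]
ball [0.5956 0.151  0.191 ] [240.6624 298.0166] [660.179  166.1176]
piv [0.609 0.154 0.096] [244.2426  54.9019] [643.942 298.697]
```

The picture shows the pads closed above the collar, on the rod, with their tips at about row 195 and the collar below. I'll open and read the settled pose before going deeper.

Emit:
move_arm:
  steps: [0,0,0,0,0,0,0.5,0,0,0,0,0,0,0.5,0,0,0,0,0,0,0.5,0,0,0,0,0,0,0.5,0,0,0,0,0,0,0.5,0,0,0,0,0,0,0.5,0,0,0,0,0,0,0.5,0,0,0,0,0,0,0.5,0,0,0,0,0,0,0.5,0,0,0,0,0,0,0.5]

```text
clock: 4.3
position: [0.5941, 0.1577, 0.1632]
ee_rot: [0.256, -0.111, 0.96, 0.031]
contact_force: [0.2, 0.8, 0.5]
width: 0.0641
gripper_force: 0.0
```

Run:
```python
from h import *
snap('wrist','w4')
delta(P+.050*lean(8.2),orient(-lean(30),Y))
W=load('w4');s,p,R=cur();z=R.as_matrix()[:,2]
im=cv2.imread('pics/w4.png')
c=cv2.resize(im[100:400,160:480],None,fx=2,fy=2)
for X in (p,p+.017*z,p+.017*z+.032*Y,p+.017*z-.032*Y):
    u,v=proj(W,X); cv2.drawMarker(c,(int((u-160)*2),int((v-100)*2)),(255,255,0),1,14)
cv2.imwrite('pics/c4.png',c)
```

```text
turn [-0.0004 -0.0005 -0.0016] shift [ 0.008  -0.0052 -0.0176] | pos [0.5941 0.1577 0.1631] F [-0.2067 -0.4261 -0.0537] w 0.06410836999011969 gf 0.0 t 4.35
```

View pics/c4.png

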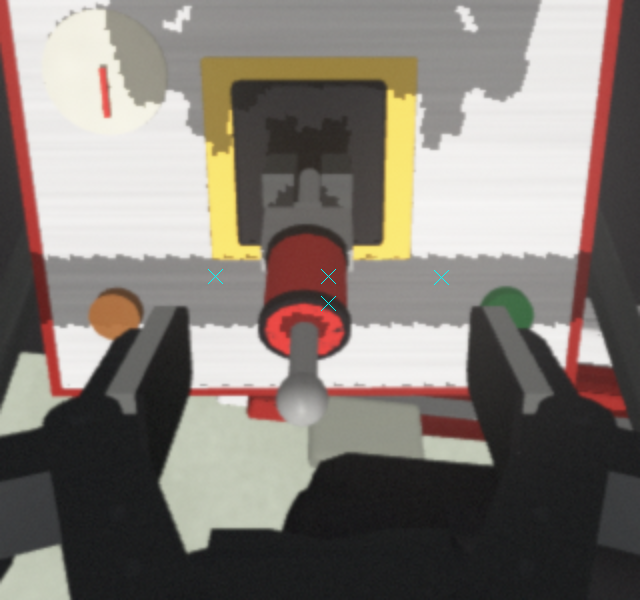

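The crop shows the pad tips at row ~310, above the collar's mid-height, with their midpoint at column 328. The collar axis is at column 305, so the tool must go about 5 mm towards -y and 18 mm deeper.

Emit:
move_arm:
  steps: [0,0,0,0.001,-0.004,0,0.5,0,0,-0.001,0.002,-0.005,-0.002,0.5,0,0,-0.0015,0.005,-0.0045,-0.007,0.5,0,0,-0.0015,0.0075,-0.004,-0.011,0.5,0,0,-0.0015,0.01,-0.003,-0.0155,0.5,0,0,-0.0015,0.01,-0.003,-0.0155,0.5,0,0,-0.0015,0.01,-0.003,-0.0155,0.5,0,0,-0.0015,0.01,-0.003,-0.0155,0.5,0,0,-0.0015,0.01,-0.003,-0.0155,0.2,0,0,-0.0015,0.01,-0.003,-0.0155,0]

```text
clock: 5.35
position: [0.6041, 0.1547, 0.1479]
ee_rot: [0.256, -0.107, 0.96, 0.03]
contact_force: [0.5, -0.4, -0.1]
width: 0.0424
gripper_force: 0.0
```

Emit:
move_arm:
  squeeze: 30
  steps: [0,0,0,0,0,0,-0.2,0,0,0,0,0,0,-0.4,0,0,0,0,0,0,-0.6,0,0,0,0,0,0,-0.8,0,0,0,0,0,0,-1,0,0,0,0,0,0,-1,0,0,0,0,0,0,-1,0,0,0,0,0,0,-1,0,0,0,0,0,0,-1,0,0,0,0,0,0,-1]

```text
clock: 6.35
position: [0.6047, 0.1542, 0.1481]
ee_rot: [0.257, -0.107, 0.96, 0.03]
contact_force: [0.8, -5.2, 3.1]
width: 0.0206
gripper_force: 29.5
```

Emit:
move_arm:
  steps: [0,0,0,0,0,0.002,-1,0,0,0,-0.0005,0,0.004,-1,0,0,0,-0.001,0,0.006,-1,0,0,0,-0.001,0,0.008,-1,0,0,0,-0.0015,0,0.01,-1,0,0,0,-0.0015,0,0.0115,-1,0,0,0,-0.002,-0.0005,0.013,-1,0,0,0,-0.002,-0.0005,0.013,-1,0,0,0,-0.002,-0.0005,0.013,-1,0,0,0,-0.002,-0.0005,0.013,-1]

```text
clock: 7.35
position: [0.6009, 0.1534, 0.1586]
ee_rot: [0.254, -0.107, 0.961, 0.03]
contact_force: [3.0, -4.4, -4.7]
width: 0.0203
gripper_force: 29.5
```

Run:
```python
from h import *
snap('wrist','w5'); im=cv2.imread('pics/w5.png'); cv2.imwrite('pics/c5.png',cv2.resize(im[130:330,220:420],None,fx=2,fy=2))
s,p,R=cur();print(p,s['contact_force'],s['width'],s['qpos'])
# arc plan: TCP relative to pivot rotates with lever; tool tilts 30->tilt_end
r=p-P; h=r@H; z=r@Z
for k in range(0,11):
    a=np.radians(43.5*k/10*1.03); d=(h*np.cos(a)-z*np.sin(a)-h)*H+(h*np.sin(a)+z*np.cos(a)-z)*Z; print(k,d, 'turn tilt/360 full*Y',-Y*np.degrees(a)/360)
```

```text
[0.6008 0.1534 0.1585] [ 2.7143 -5.1657 -5.7961] 0.01975458988511244 [ 0.0991  0.1602  1.9606  0.1295  0.5107 -1.7898]
0 [0. 0. 0.] turn tilt/360 full*Y [ 0. -0. -0.]
1 [-0.0047 -0.0011 -0.0008] turn tilt/360 full*Y [ 0.0027 -0.0121 -0.    ]
2 [-0.0094 -0.0021 -0.002 ] turn tilt/360 full*Y [ 0.0055 -0.0243 -0.    ]
3 [-0.014  -0.0031 -0.0036] turn tilt/360 full*Y [ 0.0082 -0.0364 -0.    ]
4 [-0.0184 -0.0041 -0.0055] turn tilt/360 full*Y [ 0.0109 -0.0486 -0.    ]
5 [-0.0227 -0.0051 -0.0078] turn tilt/360 full*Y [ 0.0137 -0.0607 -0.    ]
6 [-0.0267 -0.006  -0.0104] turn tilt/360 full*Y [ 0.0164 -0.0728 -0.    ]
7 [-0.0306 -0.0069 -0.0133] turn tilt/360 full*Y [ 0.0192 -0.085  -0.    ]
8 [-0.0342 -0.0077 -0.0166] turn tilt/360 full*Y [ 0.0219 -0.0971 -0.    ]
9 [-0.0376 -0.0085 -0.0201] turn tilt/360 full*Y [ 0.0246 -0.1093 -0.    ]
10 [-0.0407 -0.0092 -0.0239] turn tilt/360 full*Y [ 0.0274 -0.1214 -0.    ]
```

View pics/c5.png

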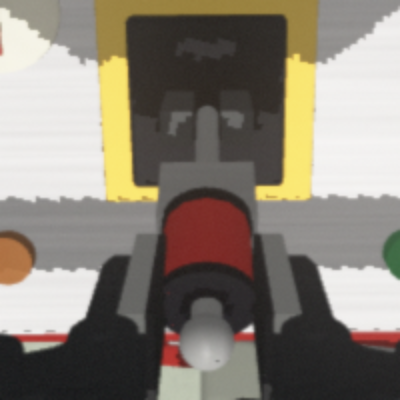

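The collar is lifted: a bare rod shows between its foot and the gate, and the pads grip its upper half. I'm swinging the lever through the first half, turning the tool with it.

Emit:
move_arm:
  steps: [0,0,0,0,0,0.002,-1,0.0013,-0.006,0,-0.0025,-0.0005,0.0018,-1,0.0027,-0.012,0,-0.005,-0.001,0.0012,-1,0.004,-0.018,0,-0.0073,-0.0015,0.0006,-1,0.0055,-0.0243,0,-0.0096,-0.002,0,-1,0.0068,-0.03,0,-0.012,-0.0025,-0.0008,-1,0.0082,-0.0364,0,-0.0144,-0.003,-0.0017,-1,0.0095,-0.0425,0,-0.0167,-0.0035,-0.0026,-1,0.0109,-0.0486,0,-0.0189,-0.004,-0.0036,-1,0.0137,-0.0607,0,-0.0233,-0.005,-0.0059,-1]

```text
clock: 8.4
position: [0.5769, 0.1544, 0.1957]
ee_rot: [0.401, -0.095, 0.91, 0.044]
contact_force: [0.5, -0.8, 0.2]
width: 0.0017
gripper_force: 0.0
```

Run:
```python
from h import *
s,p,R=cur();print(p,s['contact_force'],s['moment'],s['width'],s['qpos'])
print(np.degrees(np.arccos(R.as_matrix()[2,2]*-1)),'r',(p-P)@H,(p-P)@Z,(p-P)@Y)
```

```text
[0.5769 0.1544 0.1957] [ 0.5263 -0.8415  0.1959] [-0.067   0.3406 -0.0331] 0.0017063170624375267 [ 0.0855  0.0411  2.2217  1.0535  0.1074 -2.7033]
47.52874993026179 r -0.03127602067914034 0.09973015313342781 0.0074395149991674705
```

The wrist ran into its joint limits and slipped off, because this wrist is near singular at a large tilt. I'll back off to the stand-off at 30° and keep that tilt from now on, letting the collar turn between the pads.

Emit:
move_arm:
  steps: [-0.002,0.009,0,-0.01,0,0.04,0.5,-0.004,0.018,0,-0.015,0.001,0.05,1,-0.006,0.027,0,-0.02,0.001,0.06,1,-0.008,0.036,0,-0.025,0.002,0.07,1,-0.01,0.045,0,-0.03,0.002,0.08,1,-0.012,0.053,0,-0.035,0.003,0.09,1,-0.0137,0.0607,0,-0.04,0.003,0.1,1,-0.0137,0.0607,0,-0.045,0.003,0.105,1,-0.0137,0.0607,0,-0.05,0.003,0.11,1,-0.0137,0.0607,0,-0.05,0.003,0.11,1]

```text
clock: 9.4
position: [0.527, 0.1587, 0.3098]
ee_rot: [0.22, -0.105, 0.97, 0.022]
contact_force: [0.8, 0.1, 1.0]
width: 0.0855
gripper_force: 0.0
```

Emit:
move_arm:
  steps: [0,0,0,0,0,0,1,0,0,0,0,0,0,1,0,0,0,0,0,0,1,0,0,0,0,0,0,1,0,0,0,0,0,0,1,0,0,0,0,0,0,1,0,0,0,0,0,0,1,0,0,0,0,0,0,1,0,0,0,0,0,0,1,0,0,0,0,0,0,1]

```text
clock: 10.4
position: [0.5285, 0.1585, 0.3103]
ee_rot: [0.22, -0.105, 0.97, 0.022]
contact_force: [0.0, 0.3, -0.7]
width: 0.0852
gripper_force: 0.0
```

Run:
```python
from h import *
im=snap('wrist','w6'); x,y=200,80
c=cv2.resize(im['pixels'][y:y+180,x:x+200],None,fx=3,fy=3,interpolation=cv2.INTER_CUBIC)
W=load('w6')
for X in(P,P+.062*lean(8.2),P+.096*lean(8.2),P+.096*lean(51.8)):
    u,v=proj(W,X); cv2.drawMarker(c,(int((u-x)*3+1),int((v-y)*3+1)),(255,255,0),1,12)
cv2.imwrite('pics/w6c.png',c)
delta(P+.052*lean(8.2),orient(-lean(30),Y)); print(cur()[0]['qpos'])
```

```text
turn [ 0.0032 -0.0119  0.0013] shift [ 0.0733 -0.0062 -0.1628] | pos [0.5285 0.1585 0.3103] F [-1.038   0.4015  0.3365] w 0.08545995085908241 gf 0.0 t 10.45
[ 0.148  -0.0417  1.7437  0.0298  0.9942 -1.6481]
```

View pics/w6c.png

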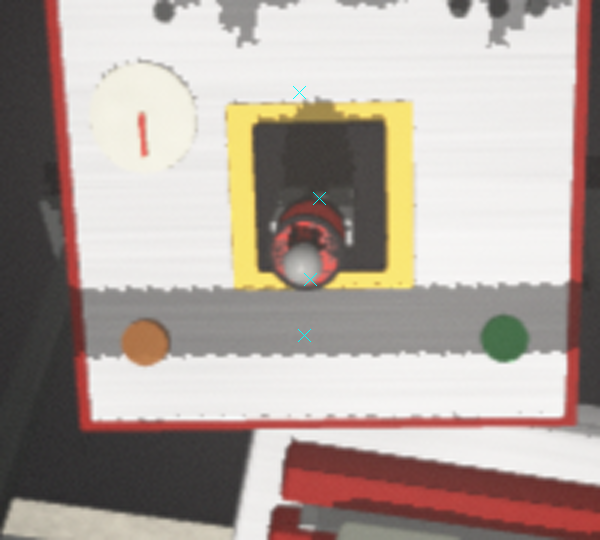

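The crop shows the ball at px (301,167) and the gate foot under the lifted collar, so the lever seems to be stopped partway with the collar resting on the gate. I'll work out the lever angle and the true pad location. All ten views are used, so from here I'll measure by code.

Run:
```python
from h import *
W=load('w6')
for a in range(8,53,4): print(a,np.array(proj(W,P+.096*lean(a))),np.array(proj(W,P+.062*lean(a))),np.array(proj(W,P+.076*lean(a))))
print('cam',-W['R'].T@W['t'],W['R'][2], W['fx'])
W=load('w3');p=np.array([.5969,.1531,.1642]);R=Ro.from_quat([-.112,.959,.028,.258]).as_matrix();x,y,z=R.T
for dx in(-.011,0,.011):
  for dz in (-.02,0,.017):
    print(dx,dz,[ (np.array(proj(W,p+dz*z+dx*x+dy*y))-[200,150])*2 for dy in(-.0044,.0044)])
print('camtool',R.T@(-W['R'].T@W['t']-p))
```

```text
8 [301.1379 191.8965] [303.2512 173.0131] [302.4257 180.3895]
12 [300.8046 185.5611] [303.0703 169.1488] [302.1879 175.5405]
16 [300.4981 178.8271] [302.9053 165.0978] [301.9704 170.4299]
20 [300.2221 171.7427] [302.7579 160.8863] [301.7755 165.0923]
24 [299.98   164.3634] [302.6294 156.543 ] [301.6051 159.5664]
28 [299.775  156.7518] [302.521  152.0986] [301.4613 153.8944]
32 [299.6098 148.976 ] [302.4338 147.5858] [301.3455 148.1216]
36 [299.4867 141.1088] [302.3687 143.0384] [301.2591 142.2954]
40 [299.4072 133.2257] [302.3263 138.4911] [301.203  136.4649]
44 [299.3725 125.4039] [302.3071 133.9791] [301.1779 130.6795]
48 [299.383  117.7197] [302.3111 129.537 ] [301.1841 124.9886]
52 [299.4383 110.2477] [302.3383 125.1989] [301.2213 119.44  ]
cam [0.395  0.1299 0.4173] [ 0.6681  0.1424 -0.7303] 331.5658112965766
-0.011 -0.02 [array([230.1108, 284.3809]), array([267.5829, 284.391 ])]
-0.011 0 [array([232.2087, 241.5412]), array([265.5926, 241.5473])]
-0.011 0.017 [array([233.6626, 211.8531]), array([264.2133, 211.8569])]
0 -0.02 [array([229.6882, 242.7294]), array([267.9749, 242.7366])]
0 0 [array([231.8736, 203.6938]), array([265.9025, 203.6976])]
0 0.017 [array([233.3821, 176.7502]), array([264.4721, 176.752 ])]
0.011 -0.02 [array([229.2468, 199.2268]), array([268.3843, 199.2308])]
0.011 0 [array([231.5253, 164.3552]), array([266.2246, 164.3563])]
0.011 0.017 [array([233.0915, 140.3858]), array([264.7402, 140.3853])]
camtool [ 0.0769  0.0001 -0.1555]
```

Run:
```python
from h import *
s,p,R=cur(); t=np.degrees(np.arccos(-R.as_matrix()[2,2])); print('tilt',t, 'yaw err',R.as_matrix()[:,1]@H)
C=P+.072*lean(21.5); G=C-.020*lean(t)
delta(G,orient(-lean(t),Y)); delta(G+.06*lean(t),orient(-lean(t),Y))
for k in range(11):
    a=21.5+(53-21.5)*k/10; print(k,.075*(lean(a)-lean(21.5)))
```

```text
tilt 25.57213004792792 yaw err 0.007752604999070133
turn [0.0006 0.0001 0.0012] shift [ 0.0632 -0.0084 -0.1653] | pos [0.5285 0.1585 0.3103] F [-1.038   0.4015  0.3365] w 0.08545995085908241 gf 0.0 t 10.45
turn [0.0006 0.0001 0.0012] shift [ 0.0379 -0.0141 -0.1112] | pos [0.5285 0.1585 0.3103] F [-1.038   0.4015  0.3365] w 0.08545995085908241 gf 0.0 t 10.45
0 [0. 0. 0.]
1 [-0.0037 -0.0008 -0.0016]
2 [-0.0073 -0.0016 -0.0034]
3 [-0.0108 -0.0024 -0.0055]
4 [-0.0142 -0.0032 -0.0077]
5 [-0.0175 -0.0039 -0.0101]
6 [-0.0206 -0.0046 -0.0127]
7 [-0.0236 -0.0053 -0.0154]
8 [-0.0264 -0.006  -0.0183]
9 [-0.0291 -0.0066 -0.0214]
10 [-0.0316 -0.0071 -0.0246]
```

Emit:
move_arm:
  steps: [0,0,0.001,0.012,-0.005,-0.03,0.6,0,0,0.001,0.025,-0.01,-0.07,0.6,0,0,0.001,0.036,-0.014,-0.105,0.6,0,0,0.001,0.042,-0.013,-0.12,0.6,0,0,0.001,0.048,-0.012,-0.133,0.6,0,0,0.001,0.053,-0.011,-0.144,0.6,0,0,0.001,0.058,-0.01,-0.154,0.6,0,0,0.001,0.061,-0.009,-0.161,0.6,0,0,0.001,0.063,-0.0085,-0.165,0.6,0,0,0.001,0.063,-0.0085,-0.165,0.6]

```text
clock: 11.45
position: [0.5915, 0.1501, 0.1449]
ee_rot: [0.22, -0.108, 0.969, 0.022]
contact_force: [0.1, -0.6, -0.3]
width: 0.0681
gripper_force: 0.0
```

Emit:
move_arm:
  squeeze: 30
  steps: [0,0,0,0,0,0,0.3,0,0,0,0,0,0,0,0,0,0,0,0,0,-0.2,0,0,0,0,0,0,-0.4,0,0,0,0,0,0,-0.6,0,0,0,0,0,0,-0.8,0,0,0,0,0,0,-1,0,0,0,0,0,0,-1,0,0,0,0,0,0,-1,0,0,0,0,0,0,-1]

```text
clock: 12.45
position: [0.5915, 0.1503, 0.1457]
ee_rot: [0.22, -0.108, 0.969, 0.023]
contact_force: [-2.1, 2.8, 5.4]
width: 0.0208
gripper_force: 29.5
```

Run:
```python
from h import *
snap('wrist','w7')
C=P+.072*lean(21.5); delta(C-.020*lean(25.6),orient(-lean(25.6),Y)); print(cur()[0]['qpos'])
```

```text
turn [0.0005 0.0001 0.0002] shift [ 0.0001 -0.0002 -0.0008] | pos [0.5916 0.1503 0.1457] F [-2.6806  1.8891  5.3801] w 0.020772261605824287 gf 29.455164670944214 t 12.5
[ 0.1061  0.1805  1.9353  0.084   0.5827 -1.7454]
```

Emit:
move_arm:
  steps: [0,0,0,-0.0007,0,0.002,-1,0,0,0,-0.0015,0,0.004,-1,0,0,0,-0.003,-0.0005,0.0036,-1,0,0,0,-0.0052,-0.001,0.0025,-1,0,0,0,-0.0075,-0.0015,0.0014,-1,0,0,0,-0.0098,-0.002,0.0001,-1,0,0,0,-0.012,-0.0025,-0.0012,-1,0,0,0,-0.0142,-0.003,-0.0026,-1,0,0,0,-0.0165,-0.0035,-0.004,-1,0,0,0,-0.019,-0.004,-0.0058,-1]

```text
clock: 13.5
position: [0.5739, 0.1461, 0.1403]
ee_rot: [0.222, -0.107, 0.969, 0.022]
contact_force: [3.6, 4.5, -2.5]
width: 0.0209
gripper_force: 29.5
```

Run:
```python
from h import *
s,p,R=cur();print(p,s['contact_force'],s['width'],s['gripper_force'],s['qpos'])
```

```text
[0.5739 0.1461 0.1403] [ 3.6357  4.5096 -2.5421] 0.020871524025525504 29.493826925754547 [ 0.1011  0.1603  1.9802  0.0908  0.5557 -1.7569]
```

Emit:
move_arm:
  steps: [0,0,0,-0.002,-0.0005,-0.0017,-1,0,0,0,-0.004,-0.001,-0.0035,-1,0,0,0,-0.006,-0.0014,-0.0055,-1,0,0,0,-0.008,-0.0018,-0.0075,-1,0,0,0,-0.01,-0.0023,-0.0096,-1,0,0,0,-0.012,-0.0027,-0.012,-1,0,0,0,-0.014,-0.0032,-0.0144,-1,0,0,0,-0.016,-0.0037,-0.0172,-1,0,0,0,-0.017,-0.0039,-0.0185,-1,0,0,0,-0.017,-0.0039,-0.0185,-1]

```text
clock: 14.5
position: [0.5556, 0.1419, 0.1209]
ee_rot: [0.22, -0.108, 0.969, 0.022]
contact_force: [3.3, 1.5, -2.3]
width: 0.0206
gripper_force: 29.4
```

Run:
```python
from h import *
s,p,R=cur();print(p,s['contact_force'],s['width'],s['gripper_force'],s['qpos'])
```

```text
[0.5556 0.1419 0.1209] [ 3.2619  1.542  -2.3191] 0.02060859195604807 29.418641924858093 [ 0.0956  0.1594  2.0415  0.1044  0.499  -1.7771]
```

Emit:
move_arm:
  steps: [0,0,0,-0.0006,0,-0.0008,-1,0,0,0,-0.0012,0,-0.0016,-1,0,0,0,-0.0018,0,-0.0024,-1,0,0,0,-0.0024,-0.0005,-0.0032,-1,0,0,0,-0.003,-0.0007,-0.004,-1,0,0,0,-0.0036,-0.0008,-0.0048,-1,0,0,0,-0.0036,-0.0008,-0.0048,-1,0,0,0,-0.0036,-0.0008,-0.0048,-1,0,0,0,-0.0036,-0.0008,-0.0048,-1,0,0,0,-0.0036,-0.0008,-0.0048,-1]

```text
clock: 15.5
position: [0.5548, 0.1417, 0.1184]
ee_rot: [0.223, -0.107, 0.969, 0.023]
contact_force: [5.8, 3.1, 1.5]
width: 0.0208
gripper_force: 29.6
```

Run:
```python
from h import *
s,p,R=cur();print(p,s['contact_force'],s['width'],s['gripper_force'],s['qpos'])
```

```text
[0.5548 0.1417 0.1184] [5.8243 3.1421 1.478 ] 0.020795446804639257 29.569402635097504 [ 0.0948  0.16    2.0525  0.11    0.4813 -1.782 ]
```

Emit:
move_arm:
  steps: [0,0,0,0,0,0,0.3,0,0,0,0,0,0,0.5,0,0,0,0,0,0,0.6,0,0,0,0,0,0,0.6,0,0,0,0,0,0,0.6,0,0,0,-0.008,-0.002,0.018,0.6,0,0,0,-0.018,-0.005,0.04,0.6,0,0,0,-0.03,-0.007,0.065,0.6,0,0,0,-0.04,-0.01,0.09,0.6,0,0,0,-0.055,-0.013,0.12,0.6]

```text
clock: 16.5
position: [0.4959, 0.1281, 0.2363]
ee_rot: [0.219, -0.108, 0.969, 0.022]
contact_force: [0.1, 0.6, 0.9]
width: 0.0684
gripper_force: 0.0
```

Run:
```python
from h import *
manip.get_image('wrist'); im=snap('wrist','w8'); W=load('w8')
px=im['pixels'].astype(int); b,g,r=px[...,0],px[...,1],px[...,2]
for d in (.048,.062,.076,.096): print('pred off',d,proj(W,P+d*lean(51.8)),'lifted..' )
print('on ball',proj(W,P+.096*lean(8.2)))
u,v=proj(W,P+.062*lean(51.8)); 
m=((r>g*1.8)&(r>b*1.8)&(r>60)).astype(np.uint8); x0,x1,y0,y1=int(u)-45,int(u)+45,max(0,int(v)-70),int(v)+60
n,l,st,ce=cv2.connectedComponentsWithStats(m[y0:y1,x0:x1])
for k in range(1,n):
    if st[k,4]>25: print(st[k]+[x0,y0,0,0,0],ce[k]+[x0,y0])
snap('top','t8');snap('scene','s8')
s,p,R=cur(); print(p,s['qpos'])
for n_ in('t8','s8'):
    D=load(n_); q=cv2.imread(f'pics/{n_}.png').astype(int); b,g,r=q[...,0],q[...,1],q[...,2]; m=((r>g*1.8)&(r>b*1.8)&(r>80))
    for a in(51.8,): print(n_,'pred col',proj(D,P+.062*lean(a)),'lifted',proj(D,P+.072*lean(a)))
    u,v=map(int,proj(D,P+.062*lean(51.8))); yy,xx=np.nonzero(m[v-9:v+10,u-9:u+10]); print(len(xx),xx.mean()+u-9,yy.mean()+v-9)
```

```text
pred off 0.048 (np.float64(325.54960140660984), np.float64(202.91922121622312)) lifted..
pred off 0.062 (np.float64(325.5478784505678), np.float64(200.76433120088222)) lifted..
pred off 0.076 (np.float64(325.5459858958123), np.float64(198.39732516800146)) lifted..
pred off 0.096 (np.float64(325.5429346445839), np.float64(194.58114492563368)) lifted..
on ball (np.float64(325.33113163265523), np.float64(277.51940879301065))
[315 189  23  20 143] [327.0699 201.8741]
[0.4968 0.1283 0.2367] [ 0.0721 -0.0615  1.9479  0.083   0.8132 -1.7632]
t8 pred col (np.float64(263.5536866625583), np.float64(177.91685178491255)) lifted (np.float64(263.9857991020867), np.float64(180.2450220500769))
58 263.4310344827586 176.91379310344828
s8 pred col (np.float64(380.52483831925093), np.float64(239.91546641809768)) lifted (np.float64(380.1610949644887), np.float64(235.9263902692087))
99 381.1515151515151 239.2929292929293
```

The lever is off and the collar down: the top and scene blobs match the "off, down" prediction to 1 px. Next is the red tag.

Run:
```python
from h import *
a=np.radians(87); delta([.44,-.042,.22],orient(np.array([0,0,-1.]),np.array([np.cos(a),np.sin(a),0])))
```

```text
turn [-0.0053  0.0712 -0.0428] shift [-0.0568 -0.1703 -0.0167] | pos [0.4968 0.1283 0.2367] F [ 0.0259 -1.1203  1.0679] w 0.06831640598374894 gf 0.0 t 16.7
```

Emit:
move_arm:
  steps: [-0.0005,0.008,-0.005,-0.006,-0.02,0,0.3,-0.001,0.016,-0.009,-0.012,-0.04,0,0.3,-0.002,0.024,-0.014,-0.018,-0.06,0,0.3,-0.003,0.034,-0.02,-0.026,-0.085,0,0.3,-0.004,0.044,-0.026,-0.034,-0.11,0,0.3,-0.005,0.054,-0.032,-0.042,-0.135,-0.005,0.3,-0.0053,0.064,-0.038,-0.05,-0.155,-0.01,0.3,-0.0053,0.0712,-0.0428,-0.057,-0.17,-0.017,0.3,-0.0053,0.0712,-0.0428,-0.057,-0.17,-0.017,0.3,-0.0053,0.0712,-0.0428,-0.057,-0.17,-0.017,0.3]

```text
clock: 17.7
position: [0.4395, -0.0412, 0.218]
ee_rot: [-0.001, 0.026, 1.0, 0.001]
contact_force: [-0.4, -0.4, -0.5]
width: 0.0555
gripper_force: 0.0
```

```bash
cat >> h.py <<'E'
def blobs(f,kind,box=None,amin=20):
    q=cv2.imread(f'pics/{f}.png').astype(int); b,g,r=q[...,0],q[...,1],q[...,2]
    m={'red':(r>g*1.8)&(r>b*1.8)&(r>60),'orange':(r>g*1.3)&(g>b*1.8)&(r>100),'yellow':(r<g*1.35)&(g>b*2)&(r>90),'blue':(b>r*1.8)&(b>g*1.2)&(b>60),'green':(g>r*1.8)&(g>b*1.3)&(g>60)}[kind].astype(np.uint8)
    n,l,st,ce=cv2.connectedComponentsWithStats(m)
    for k in range(1,n):
        x,y,w,h,a=st[k]
        if a>=amin and (box is None or (box[0]<ce[k][0]<box[2] and box[1]<ce[k][1]<box[3])): print(kind,(x,y,w,h,a),ce[k])
E
python3 - <<'E'
from h import *
manip.get_image('wrist');im=snap('wrist','w9');W=load('w9')
for k in('red','yellow','blue'): blobs('w9',k,amin=100)
s,p,R=cur();print(p,s['contact_force'],s['width'],s['qpos'],R.as_matrix()[:,1])
for z in(.08,.10,.12,.126): print(z,proj(W,[.44,-.042,z]))
print('cam',-W['R'].T@W['t'])
print('tip -10',proj(W,p+.010*Z),'tip17',proj(W,p-.017*Z))
# ascii of mask
q=im['pixels'].astype(int);m=(q[...,2]>q[...,1]*1.8)&(q[...,2]>q[...,0]*1.8)&(q[...,2]>50)
for y in range(90,330,5): print(y,''.join('#' if m[y,x] else ('.' if q[y,x].sum()>90 else ' ') for x in range(220,430,3)))
E
```

```text
red (np.int32(532), np.int32(0), np.int32(108), np.int32(48), np.int32(1922)) [565.4511  29.0437]
red (np.int32(295), np.int32(168), np.int32(55), np.int32(35), np.int32(1368)) [321.9671 182.7778]
red (np.int32(403), np.int32(211), np.int32(237), np.int32(141), np.int32(4976)) [507.634  246.2544]
red (np.int32(528), np.int32(317), np.int32(27), np.int32(26), np.int32(171)) [538.924  330.8655]
yellow (np.int32(0), np.int32(128), np.int32(102), np.int32(93), np.int32(6100)) [ 56.028  171.5697]
yellow (np.int32(368), np.int32(169), np.int32(56), np.int32(18), np.int32(522)) [390.5824 174.9291]
yellow (np.int32(511), np.int32(298), np.int32(41), np.int32(14), np.int32(234)) [533.4444 304.7521]
yellow (np.int32(556), np.int32(336), np.int32(18), np.int32(29), np.int32(176)) [564.0568 348.6818]
blue (np.int32(613), np.int32(0), np.int32(27), np.int32(6), np.int32(107)) [624.9439   1.7196]
blue (np.int32(629), np.int32(147), np.int32(11), np.int32(27), np.int32(223)) [634.9552 160.8251]
blue (np.int32(219), np.int32(168), np.int32(59), np.int32(19), np.int32(601)) [253.4542 174.4576]
blue (
[... 3581 characters left out ...]
..........    ...........
285    ......       .......................................  .............
290  .......       ........................................   .  .........
295 . ......       .........................................  ............
300 . .. ....      .........................................   . .........
305 ...  ..       ..........................................     .........
310 .  .    .     ...........................................   ..........
315 .     .      ............................................ .  .........
320 .      .    ..............................................   .........
325 .   . .     ............................................... .. .......
```

Emit:
move_arm:
  steps: [0,0,0,0.001,-0.001,-0.015,0.3,0,0,0,0.001,-0.001,-0.035,0.3,0,0,0,0.001,-0.001,-0.055,0.3,0,0,0,0.001,-0.001,-0.075,0.3,0,0,0,0.001,-0.001,-0.09,0.3,0,0,0,0.001,-0.001,-0.103,0.3,0,0,0,0.001,-0.001,-0.114,0.3,0,0,0,0.001,-0.001,-0.122,0.3,0,0,0,0.001,-0.001,-0.128,0.3,0,0,0,0.001,-0.001,-0.128,0.3]

```text
clock: 18.8
position: [0.4405, -0.0424, 0.0907]
ee_rot: [-0.001, 0.026, 1.0, 0.0]
contact_force: [0.2, -0.6, -0.2]
width: 0.0554
gripper_force: 0.0
```

Emit:
move_arm:
  squeeze: 40
  steps: [0,0,0,0,0,0,0.1,0,0,0,0,0,0,-0.1,0,0,0,0,0,0,-0.3,0,0,0,0,0,0,-0.5,0,0,0,0,0,0,-0.7,0,0,0,0,0,0,-0.9,0,0,0,0,0,0,-1,0,0,0,0,0,0,-1,0,0,0,0,0,0,-1,0,0,0,0,0,0,-1]

```text
clock: 19.8
position: [0.4414, -0.0429, 0.0917]
ee_rot: [0.0, 0.026, 1.0, 0.0]
contact_force: [-0.2, -1.0, 5.1]
width: 0.0205
gripper_force: 39.5
```

Emit:
move_arm:
  steps: [0,0,0,0,0,0.005,-1,0,0,0,0,0,0.015,-1,0,0,0,0,0,0.03,-1,0,0,0,0,0,0.05,-1,0,0,0,0,0,0.075,-1,0,0,0,0,0,0.105,-1,0,0,0,0,0,0.13,-1,0,0,0,0,0,0.15,-1,0,0,0,0,0,0.17,-1,0,0,0,0,0,0.17,-1]

```text
clock: 20.8
position: [0.4423, -0.043, 0.264]
ee_rot: [0.002, 0.026, 1.0, -0.0]
contact_force: [0.0, 0.4, -1.1]
width: 0.0203
gripper_force: 39.4
```

Run:
```python
from h import *
manip.get_image('wrist');snap('wrist','w10');im=snap('scene','s10')
s,p,R=cur();print(p,s['contact_force'],s['width'],s['qpos'])
S=load('s10'); 
for d in(.031,.011,-.009,-.019,-.035,-.051,-.079): print(d,proj(S,p+d*Z),)
u,v=map(int,proj(S,p-.03*Z))
q=im['pixels'].astype(int);m=(q[...,2]>q[...,1]*1.8)&(q[...,2]>q[...,0]*1.8)&(q[...,2]>50)
print(u-30,v)
for y in range(v-35,v+40): print(y,''.join('#' if m[y,x] else ('.' if q[y,x].sum()>170 else ' ') for x in range(u-30,u+30)))
```

```text
[ 0.4401 -0.0424  0.2603] [-0.7855  0.6403 -1.6072] 0.02062684294210642 [-0.2541  0.0507  1.6826  0.0003  1.4112 -1.7724]
0.031 (np.float64(312.1050925055285), np.float64(155.14033857773575))
0.011 (np.float64(312.3293597854665), np.float64(161.0968552562196))
-0.009 (np.float64(312.5467455252755), np.float64(166.87059891242677))
-0.019 (np.float64(312.6529560439439), np.float64(169.691539738273))
-0.035 (np.float64(312.81956977033195), np.float64(174.1167837612488))
-0.051 (np.float64(312.9822211840662), np.float64(178.436789153719))
-0.079 (np.float64(313.25774331386907), np.float64(185.75462955342445))
282 172
137 ....              .                     ...........     ....
138 . .. .                                  ..........     .....
139 ..  ..                                  ........      ......
140 .. ..                       .. .        .......       ......
141 .. ... .                    ....       .......       .......
142 ... ....                   .....        ......      ........
143  . ..... .                  . .         .....      .........
144 ..........          
[... 3690 characters left out ...]
        ........... ....... ...                        
202 .            .....................                          
203 ..          .... . ... ..  . .. ...                         
204 ..            ...... .............          ..              
205 ....        .......... .  .. .....         ..   .           
206 ....        ..........  .... ....         . . ... .         
207 .....      ................. ....           ...  . ..       
208 .................. .............           ... .. ....      
209 ....................  ...........          .........        
210 .............................. .         ...... .  ...      
211 ....................  ... . . .           . ...........
```

Emit:
move_arm:
  steps: [0,0,-0.004,0.008,-0.012,0,-1,0,0,-0.01,0.02,-0.03,0,-1,0,0,-0.017,0.034,-0.05,0,-1,0,0,-0.024,0.05,-0.072,0,-1,0,0,-0.031,0.066,-0.095,-0.002,-1,0,0,-0.038,0.082,-0.118,-0.005,-1,0,0,-0.043,0.096,-0.138,-0.008,-1,0,0,-0.047,0.106,-0.152,-0.01,-1,0,0,-0.0486,0.112,-0.16,-0.012,-1,0,0,-0.0486,0.112,-0.16,-0.012,-1]

```text
clock: 21.95
position: [0.5531, -0.2036, 0.2478]
ee_rot: [-0.001, 0.179, 0.984, 0.001]
contact_force: [-1.8, -0.2, -0.8]
width: 0.0205
gripper_force: 39.4
```

Run:
```python
from h import *
manip.get_image('wrist');manip.get_image('wrist');snap('wrist','w11');im=snap('scene','s11');snap('top','t11')
s,p,R=cur();print(p,s['contact_force'],s['width'],s['qpos'],R.as_matrix()[:,1])
S=load('s11'); T=load('t11');W=load('w11')
hx=np.array([.9367,-.3502,0]);seat=np.array([.594,-.218,.2]); eye=p-.039*Z; d=eye-seat
hy=np.array([.3502,.9367,0]);print('eye rel',d@hx,d@hy,d@Z)
for n,X in(('seat',seat),('tip',seat-.018*hx+.014*Z),('bar85',seat+.075*hx),('eye',eye),('platebot',eye-.044*Z)): print(n,'scene',np.array(proj(S,X)),'wrist',np.array(proj(W,X)))
def asc(im,x0,x1,y0,y1,st=1,sy=1):
    q=im.astype(int);r=q[...,2];g=q[...,1];b=q[...,0]
    for y in range(y0,y1,sy): print(y,''.join('#' if r[y,x]>1.8*g[y,x] and r[y,x]>50 else 'o' if (r[y,x]>1.3*g[y,x] and g[y,x]>1.6*b[y,x] and r[y,x]>90) else 'y' if g[y,x]>1.6*b[y,x] and g[y,x]>90 else '+' if q[y,x].sum()>330 else '.' if q[y,x].sum()>170 else ' ' for x in range(x0,x1,st)))
asc(im['pixels'],190,270,195,262)
```

```text
[ 0.5524 -0.2018  0.2496] [-0.2742 -0.7462 -0.9249] 0.020663511922639963 [-0.4689  0.281   1.4198  0.0006  1.4417 -1.6827] [0.3495 0.9369 0.0007]
eye rel -0.04463010130677105 0.0006289355283164561 0.010638635102248994
seat scene [232.0362 220.9674] wrist [323.6584 278.5444]
tip scene [235.4321 212.1192] wrist [323.6455 265.1331]
bar85 scene [212.5387 244.0383] wrist [323.6855 365.2348]
eye scene [242.305  205.5552] wrist [324.6382 224.4508]
platebot scene [245.1352 216.7111] wrist [324.4873 203.0069]
195  ...   ......... ......yyyyyyyyyyyyyy.......#######...###..... ........ ...... .
196 ....... . .  .   .....yyyyyyyyyyyyyyyyyy...##############.. . ............. .  .
197 ######. .. ..........yyyyyyyyyyyyyyyyyyyyyo##############.... .. .  .... .... ..
198 #######...... ... ..yyyyyyyyyyyyyyyyyyyyyyyo++############.  ........ ....... ..
199 #######...... .. ..yyyyyyyyyyyyyyyyyyyyyyyyyo++###########......  ... ........ .
200 ########.... .. ...yyyyyyyyyyyyyyy.yyyyyyyyyo###++#########.... .. ......  ... .
201 ########. ........yyyyyyyyyyyyyyyy.yyyyyyyyyo####.+.#########.. ... ..  ... ....
[... 4400 characters left out ...]
         . .........
254 . ...  ....o#############o... ............ ..                       ... ......  
255 .. ........o############.... ..... ... .... .                          . .... . 
256  ............oo########.++..... ............                              ......
257 .. ..............o####o++++....... .. ....                                 . .  
258 .. .............+++o#o+++++... .. .........                                .....
259 ... . ..........++++++++++++........ ....                                    ...
260  .  . ...........+++++++++++...............                                  .. 
261 .......... ......+++++++++++..... ......... .                                 ..
```

Run:
```python
import cv2
q=cv2.imread('pics/w11.png').astype(int);r=q[...,2];g=q[...,1];b=q[...,0]
for y in range(170,400,5): print(y,''.join('#' if r[y,x]>1.8*g[y,x] and r[y,x]>50 else 'o' if (r[y,x]>1.3*g[y,x] and g[y,x]>1.6*b[y,x] and r[y,x]>90) else '+' if q[y,x].sum()>330 else '.' if q[y,x].sum()>150 else ' ' for x in range(250,400,2)))
```

```text
170 ..............................                          ...............    
175 ..............................                             ..........      
180 ....................                                                       
185 ....................                                                       
190 ....................                                                       
195 .................... #################################                     
200 ....................###################################                    
205 ...................#####################################                   
210 ...................######################################                  
215 ..................#######################################                  
220 .................###########...................###########                 
225 ................##+++++++++++.################++++++++++++#                
230 ...............#############################################               
235 ...............#########################################
[... 1803 characters left out ...]
   ..++.....+++++++++++.+++++. .....                    
355                     ........ooooo+++++++oooooo+++. ....                    
360                     .......ooooo#+++++++oooo#o++++. ...                    
365                            o###oo+++++++##o#oo++...                        
370                                    ..+..                                   
375                                                                            
380                                                                            
385                                                                            
390                                                                            
395
```

The bar (column 322) and the held grip (column 325) line up to about 2 mm. I'm moving the eye over the tip.

Emit:
move_arm:
  steps: [0,0,0,0.006,-0.002,0,-1,0,0,0,0.012,-0.004,-0.001,-1,0,0,0,0.018,-0.006,-0.002,-1,0,0,0,0.024,-0.008,-0.003,-1,0,0,0,0.029,-0.01,-0.005,-1,0,0,0,0.034,-0.012,-0.007,-1,0,0,0,0.039,-0.014,-0.009,-1,0,0,0,0.044,-0.0155,-0.011,-1,0,0,0,0.044,-0.0155,-0.011,-1,0,0,0,0.044,-0.0155,-0.011,-1]

```text
clock: 23.2
position: [0.5968, -0.2181, 0.238]
ee_rot: [-0.001, 0.178, 0.984, 0.0]
contact_force: [-0.2, 0.9, -1.1]
width: 0.0205
gripper_force: 39.4
```

```bash
cat > hk.py <<'E'
from h import *
hx=np.array([.9367,-.3502,0]);seat=np.array([.594,-.218,.2]);hy=np.array([.3502,.9367,0])
def st(off=.040):
    s,p,R=cur(); d=p-off*Z-seat; print(p,'F',s['contact_force'],'M',s['moment'],'w',s['width'],'gf',s['gripper_force'],'eye rel',d@hx,d@hy,d@Z,'t',s['clock'])
E
python3 -c "
from hk import *
snap('scene','s12');snap('wrist','w12');st()
import cv2
q=cv2.imread('pics/s12.png').astype(int);r=q[...,2];g=q[...,1];b=q[...,0]
for y in range(195,250): print(y,''.join('#' if r[y,x]>1.8*g[y,x] and r[y,x]>50 else 'o' if (r[y,x]>1.3*g[y,x] and g[y,x]>1.6*b[y,x] and r[y,x]>90) else '+' if q[y,x].sum()>330 else '.' if q[y,x].sum()>150 else ' ' for x in range(200,260)))
"
```

```text
[ 0.5967 -0.2181  0.2383] F [-0.7843 -0.6264 -1.2499] M [ 0.0206 -0.0381 -0.0333] w 0.020130413969760685 gf 39.37167584896088 eye rel 0.0025659592163506328 0.0008402260081896485 -0.0017143758448243396 t 23.3
195 ..............                              ................
196 ...................                        .................
197 ............+++.....                      ..................
198 ...........+++++....                     ...................
199 ..........++++++....                     ...................
200 .........++++++.....                    ....................
201 ........+++++...+...                 . .....................
202 ........++++........     #....        ......................
203 .......+++++.........   ##.....     ........................
204 ......++++++.........  ####.....    ........................
205 .....+++++++..........#####.+...    ........................
206 .....+++++++..........#####.++..    ........................
207 ....+++++++++.. .......#####.+...   ........................
208 ...++++++++++..   .....#####.+...  ........
[... 1976 characters left out ...]
...+++......++..........................................
240 .......++++o...++...........................................
241 ......+++++o#.++............................................
242 ++...++++++o##o............................................ 
243 +++++++++++oo##o........................................... 
244 +++++++++++o####o.......................................... 
245 +++++++++++#####o.........................................  
246 ++++++++++o######........................................   
247 o++++++++o#######o.......................................   
248 #o+++++++#########......................................    
249 ###o++++##########....................................
```

Emit:
move_arm:
  steps: [0,0,0,0,0,-0.002,-1,0,0,0,0,0,-0.004,-1,0,0,0,0,0,-0.006,-1,0,0,0,0,0,-0.008,-1,0,0,0,0,0,-0.01,-1,0,0,0,0,0,-0.0115,-1,0,0,0,0,0,-0.013,-1,0,0,0,0,0,-0.0145,-1,0,0,0,0,0,-0.016,-1,0,0,0,0,0,-0.016,-1]

```text
clock: 24.3
position: [0.597, -0.2182, 0.2221]
ee_rot: [-0.0, 0.178, 0.984, 0.0]
contact_force: [0.8, 0.5, 2.4]
width: 0.0206
gripper_force: 39.6
```

```bash
python3 -c "
from hk import *
st()"
```

```text
[ 0.597  -0.2182  0.2221] F [0.7826 0.512  2.392 ] M [-0.0704 -0.0488 -0.0259] w 0.020567849361369767 gf 39.62593853473663 eye rel 0.0028866057967263568 0.0008235752958701686 -0.01786927788387524 t 24.3
```

Emit:
move_arm:
  steps: [0,0,0,0,0,-0.001,-1,0,0,0,0,0,-0.002,-1,0,0,0,0,0,-0.003,-1,0,0,0,0,0,-0.004,-1,0,0,0,0,0,-0.005,-1,0,0,0,0,0,-0.006,-1,0,0,0,0,0,-0.007,-1,0,0,0,0,0,-0.008,-1,0,0,0,0,0,-0.009,-1,0,0,0,0,0,-0.009,-1]

```text
clock: 25.3
position: [0.5969, -0.2182, 0.213]
ee_rot: [-0.0, 0.178, 0.984, 0.0]
contact_force: [0.4, 0.2, 3.1]
width: 0.0206
gripper_force: 39.7
```

```bash
python3 -c "
from hk import *
snap('scene','s13');st();blobs('s11','orange',(195,235,225,265));blobs('s13','orange',(195,235,225,270));blobs('s11','red',(195,240,225,265));blobs('s13','red',(195,240,225,265));blobs('s13','yellow',(190,225,225,265),5)"
```

```text
[ 0.5969 -0.2182  0.2131] F [ 1.0003 -0.4901  1.5223] M [-0.0179 -0.0933 -0.0111] w 0.020306313371970225 gf 39.71933662891388 eye rel 0.0027858185683780337 0.000855020046998233 -0.02694466142900559 t 25.35
orange (np.int32(198), np.int32(240), np.int32(20), np.int32(19), np.int32(185)) [209.027  250.4216]
orange (np.int32(199), np.int32(244), np.int32(21), np.int32(18), np.int32(181)) [210.2707 253.8122]
red (np.int32(198), np.int32(244), np.int32(20), np.int32(15), np.int32(157)) [208.9045 250.9236]
red (np.int32(199), np.int32(244), np.int32(20), np.int32(18), np.int32(156)) [210.2179 254.2564]
```

Emit:
move_arm:
  steps: [0,0,0,0,0,0.0005,-0.9,0,0,0,0,0,0.0005,-0.4,0,0,0,0,0,0.0005,0,0,0,0,0,0,0.0005,0.2,0,0,0,0,0,0.0005,0.2,0,0,0,0,0,0.0005,0.2,0,0,0,0,0,0.0005,0.2,0,0,0,0,0,0.0005,0.2,0,0,0,0,0,0.0005,0.2,0,0,0,0,0,0.0005,0.2]

```text
clock: 26.35
position: [0.5969, -0.2182, 0.2137]
ee_rot: [-0.0, 0.178, 0.984, 0.0]
contact_force: [-0.0, 0.4, -0.3]
width: 0.0515
gripper_force: 0.0
```

```bash
python3 -c "
from hk import *
snap('wrist','w14');st();blobs('w14','red',(240,150,420,330),60)
p=cur()[1];W=load('w14');print('tool axis at grip top',proj(W,p+.025*Z),proj(W,p))
delta([.4288,-.335,.20],orient(-Z,hy)); print(cur()[0]['qpos'])"
```

```text
[ 0.5969 -0.2182  0.2137] F [1.2929 0.0465 0.0656] M [ 0.0238 -0.0132  0.0252] w 0.0508365311128775 gf 0.0 eye rel 0.0027462015278242264 0.0008411822708368266 -0.02633882514933472 t 26.4
red (np.int32(282), np.int32(196), np.int32(88), np.int32(88), np.int32(4652)) [326.0626 237.4512]
tool axis at grip top (np.float64(324.3166228509988), np.float64(276.7099278505741)) (np.float64(324.26662528082585), np.float64(251.60430272895783))
turn [-0.0001 -0.0001  0.    ] shift [-0.1681 -0.1168 -0.0137] | pos [ 0.5969 -0.2182  0.2137] F [1.2929 0.0465 0.0656] w 0.0508365311128775 gf 0.0 t 26.4
[-0.4601  0.3702  1.3749  0.0004  1.3976 -1.6731]
```

Emit:
move_arm:
  steps: [0,0,0,0,0,0.01,0.2,0,0,0,0,0,0.03,0.2,0,0,0,0,0,0.055,0.2,0,0,0,0,0,0.08,0.2,0,0,0,-0.02,-0.01,0.09,0.2,0,0,0,-0.05,-0.03,0.09,0,0,0,0,-0.085,-0.055,0.08,-0.3,0,0,0,-0.12,-0.08,0.05,-0.6,0,0,0,-0.15,-0.1,0.02,-1,0,0,0,-0.168,-0.117,-0.014,-1]

```text
clock: 27.4
position: [0.4254, -0.3362, 0.1997]
ee_rot: [-0.0, 0.179, 0.984, -0.001]
contact_force: [0.6, -1.3, -0.2]
width: 0.0
gripper_force: 0.0
```

Emit:
move_arm:
  steps: [0,0,0,0,0,-0.01,-1,0,0,0,0,0,-0.03,-1,0,0,0,0,0,-0.05,-1,0,0,0,0,0,-0.065,-1,0,0,0,0,0,-0.08,-1,0,0,0,0,0,-0.09,-1,0,0,0,0,0,-0.095,-1,0,0,0,0,0,-0.1,-1,0,0,0,0,0,-0.1,-1,0,0,0,0,0,-0.1,-1]

```text
clock: 28.4
position: [0.4292, -0.3354, 0.1001]
ee_rot: [-0.0, 0.178, 0.984, 0.0]
contact_force: [0.1, 0.6, -0.5]
width: 0.0004
gripper_force: 0.0
```

```bash
python3 -c "
from hk import *
snap('wrist','w15');snap('scene','s15');st()
W=load('w15');S=load('s15');p=cur()[1]
print('pred button',proj(W,[.4288,-.335,.063]),'tcp xy at .063',proj(W,[p[0],p[1],.063]))
blobs('w15','green',None,60);blobs('s15','green',(190,180,250,230),8);print(proj(S,[.4288,-.335,.063]))
X=[.594+.0,-.218,.190];print('hook',proj(S,X)); blobs('s15','red',(210,180,270,260),20)
"
```

```text
[ 0.4292 -0.3355  0.1002] F [ 0.1679 -0.0959 -0.4538] M [-0.031  -0.0191 -0.0076] w 0.00011985798485014663 gf 0.0 eye rel -0.11321818239368821 -0.1677555539506292 -0.13975744057494427 t 28.5
pred button (np.float64(324.6418571700186), np.float64(224.22888897847184)) tcp xy at .063 (np.float64(324.1466073270184), np.float64(225.05298058832167))
green (np.int32(213), np.int32(199), np.int32(11), np.int32(8), np.int32(71)) [218.1972 202.4225]
(np.float64(217.35383292053623), np.float64(201.92200820591114))
hook (np.float64(232.79110775793418), np.float64(223.49634790718758))
red (np.int32(224), np.int32(209), np.int32(22), np.int32(35), np.int32(386)) [234.7383 226.7409]
red (np.int32(199), np.int32(247), np.int32(20), np.int32(15), np.int32(152)) [210.2105 254.5066]
```

Emit:
move_arm:
  steps: [0,0,0,0,0,-0.004,-1,0,0,0,0,0,-0.008,-1,0,0,0,0,0,-0.012,-1,0,0,0,0,0,-0.016,-1,0,0,0,0,0,-0.019,-1,0,0,0,0,0,-0.022,-1,0,0,0,0,0,-0.024,-1,0,0,0,0,0,-0.026,-1,0,0,0,0,0,-0.026,-1,0,0,0,0,0,-0.026,-1]

```text
clock: 29.5
position: [0.4289, -0.3352, 0.0737]
ee_rot: [-0.0, 0.178, 0.984, 0.0]
contact_force: [-0.5, 0.4, 0.5]
width: 0.0001
gripper_force: 0.0
```

Emit:
move_arm:
  steps: [0,0,0,0,0,-0.002,-1,0,0,0,0,0,-0.004,-1,0,0,0,0,0,-0.006,-1,0,0,0,0,0,-0.007,-1,0,0,0,0,0,-0.008,-1,0,0,0,0,0,-0.009,-1,0,0,0,0,0,-0.01,-1,0,0,0,0,0,-0.011,-1,0,0,0,0,0,-0.012,-1,0,0,0,0,0,-0.012,-1]

```text
clock: 30.5
position: [0.4288, -0.3351, 0.0615]
ee_rot: [-0.001, 0.178, 0.984, 0.0]
contact_force: [-0.3, -0.2, -0.4]
width: 0.0
gripper_force: 0.0
```

Emit:
move_arm:
  steps: [0,0,0,0,0,-0.001,-1,0,0,0,0,0,-0.002,-1,0,0,0,0,0,-0.003,-1,0,0,0,0,0,-0.004,-1,0,0,0,0,0,-0.005,-1,0,0,0,0,0,-0.006,-1,0,0,0,0,0,-0.007,-1,0,0,0,0,0,-0.008,-1,0,0,0,0,0,-0.008,-1,0,0,0,0,0,-0.008,-1]

```text
clock: 31.5
position: [0.4289, -0.3352, 0.0538]
ee_rot: [-0.0, 0.178, 0.984, 0.0]
contact_force: [0.4, -0.5, 1.3]
width: 0.0001
gripper_force: 0.7
```

Emit:
move_arm:
  steps: [0,0,0,0,0,-0.001,-1,0,0,0,0,0,-0.002,-1,0,0,0,0,0,-0.003,-1,0,0,0,0,0,-0.004,-1,0,0,0,0,0,-0.005,-1,0,0,0,0,0,-0.005,-1,0,0,0,0,0,-0.006,-1,0,0,0,0,0,-0.006,-1,0,0,0,0,0,-0.006,-1,0,0,0,0,0,-0.006,-1]

```text
clock: 32.5
position: [0.4289, -0.3352, 0.0479]
ee_rot: [-0.0, 0.178, 0.984, 0.0]
contact_force: [-0.4, 1.3, 4.6]
width: -0.0001
gripper_force: 2.6
```

Emit:
move_arm:
  steps: [0,0,0,0,0,-0.001,-1,0,0,0,0,0,-0.002,-1,0,0,0,0,0,-0.003,-1,0,0,0,0,0,-0.004,-1,0,0,0,0,0,-0.004,-1,0,0,0,0,0,-0.004,-1,0,0,0,0,0,-0.004,-1,0,0,0,0,0,-0.004,-1,0,0,0,0,0,-0.004,-1,0,0,0,0,0,-0.004,-1]

```text
clock: 33.5
position: [0.429, -0.3353, 0.0474]
ee_rot: [0.0, 0.178, 0.984, -0.0]
contact_force: [-5.1, 5.3, 27.9]
width: -0.0004
gripper_force: 14.2
```

Bottomed out (the force rose to 28 N). I'm letting go and rising.

Emit:
move_arm:
  steps: [0,0,0,0,0,0.005,-1,0,0,0,0,0,0.015,-1,0,0,0,0,0,0.03,-1,0,0,0,0,0,0.05,-1,0,0,0,0,0,0.075,-1,0,0,0,0,0,0.1,-1,0,0,0,0,0,0.13,-1,0,0,0,0,0,0.15,-1,0,0,0,0,0,0.15,-1,0,0,0,0,0,0.15,-1]

```text
clock: 34.5
position: [0.4287, -0.335, 0.1931]
ee_rot: [-0.001, 0.178, 0.984, 0.0]
contact_force: [0.1, 0.5, -0.6]
width: -0.0001
gripper_force: 0.0
```

```bash
python3 -c "
from hk import *
snap('scene','s16');snap('top','t16');st()
blobs('s16','red',(195,180,270,260),20);blobs('s16','green',(190,180,250,230),8)
for n,z in(('s16',0),('s8',0)):
    D=load(n); u,v=map(int,proj(D,P+.062*lean(51.8))); blobs(n,'red',(u-9,v-9,u+9,v+9),10)
for n in('t16','t8'): blobs(n,'red',(253,167,274,188),10)
print(manip.sign_off())"
```

```text
[ 0.4281 -0.3345  0.192 ] F [ 0.1686  0.4554 -0.3305] M [-0.0312  0.0752  0.0153] w 0.0001367284900264981 gf 0.0 eye rel -0.11457312026768987 -0.16716595646010246 -0.04801463986622928 t 34.6
red (np.int32(224), np.int32(210), np.int32(22), np.int32(34), np.int32(389)) [234.7121 226.8046]
red (np.int32(199), np.int32(247), np.int32(20), np.int32(15), np.int32(153)) [210.2222 254.4837]
green (np.int32(213), np.int32(199), np.int32(11), np.int32(8), np.int32(70)) [218.2714 202.4   ]
red (np.int32(376), np.int32(235), np.int32(11), np.int32(10), np.int32(97)) [381.2577 239.3093]
red (np.int32(376), np.int32(235), np.int32(11), np.int32(10), np.int32(102)) [381.     239.3431]
red (np.int32(224), np.int32(141), np.int32(77), np.int32(60), np.int32(368)) [265.9076 181.6413]
red (np.int32(260), np.int32(172), np.int32(8), np.int32(11), np.int32(58)) [263.431  176.9138]
red (np.int32(224), np.int32(141), np.int32(77), np.int32(60), np.int32(364)) [266.022  181.3544]
red (np.int32(260), np.int32(172), np.int32(8), np.int32(11), np.int32(58)) [263.431  176.9138]
the job is handed in; nothing more can be done
None
```

Job handed in at 34.6 s (verdict not shown): lever off, collar down; red tag hanging, hook about 9 mm down; green button bottomed and released. The one risk is the first lever swing, when the wrist slipped off the collar reading a few thousandths of a radian past two joint limits (joint 5 at 0.1074, joint 6 at -2.7033).

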